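# Clamp a gel cassette in the bench press with its thumbscrew

## Robot

A 6-joint arm with a two-finger parallel gripper is mounted at the origin on a cart in front of the work surface, level with it; the furniture and walls round the work are solid. World frame = base frame: x ahead of the robot, y to its left, z up, the work surface at z = 0. Lengths are in mm, angles in rad, forces in N, time in s.
With the tool pointing down it reaches from about 350 to 875 mm from the base axis. Payload 4.2 kg.
Tool frame: the origin (TCP) lies midway between the tips of the shut fingers; the grasp point (between the pads) lies 19 mm behind it; z points along the fingers, y is the direction in which the jaws open and shut (so a half turn about z gives the same grasp; the last joint's range is limited). The gripper opens to 85 mm and grips with 20 to 120 N. Pads are 22 mm wide; open, the fingers measure 114 mm over their backs; the gripper's body (76 mm by 85 mm) begins 54 mm behind the grasp point. The pads swing forward as they close: fully open they stand 13 mm farther back than shut.
Start: joints at [1.519, 0.385, 0.008, 0, -1.194, -0.259], TCP at [191.105, 595.045, 231.312] pointing down, gripper open.
Joint ranges: [-3.14, 3.14], [-1.21, 2.06], [-1.07, 1.41], [-3.16, 2.05], [-2.99, -0.16], [-3.1, 3.1]. Speed limits (rad/s): [2.79, 2.79, 3.14, 3.14, 3.14, 3.14].

## Interface

Orientations are given as a unit quaternion [x, y, z, w].
In Python, from bench import arm, eyes, nets gives the robot as it stands.
- The arm moves only by the tool jog_arm, never from a script. Its argument "rows" is a list of rows, each a list of 3 entries, a list of its own where there are three numbers: the shift along the tool's x, y, z in cm, then the turn, a rotation vector about the tool's x, y, z in degrees, then the finger opening in cm, from 0 to 8.54. In form: [[[x, y, z], [ax, ay, az], jaw], ...]. A call has 1 to 10 rows; each row shifts and turns the commanded pose from where the row before left it, along the tool's axes as they then stand; what a row does not reach is not made up. A row lasts 1/8 s, in which the tool goes at most 62.5 mm and 10.7 degrees, less where a joint would pass 70% of its speed; a pose out of reach is approached as far as the arm can. A call with a gripper value outside its range is refused whole. The fingers move at their own pace and stop on an object; the grip force is fixed at half the most. Time passes only in rows, so rows that do not move let the fingers close. It gives the time, the measured TCP pose, the force and the opening at its end, in the units of the state.
- arm.read_state(): the state, without advancing time (a new reading comes with each control period).
- eyes.get_image(name): name is "side" or "top"; returns the picture (400x640x3 uint8, red, green, blue); there is no depth.
- eyes.camera_model(name): a dict with "K" (3x3 intrinsics, pixels), "rvec" (rotation vector, rad) and "tvec" (3), from world to camera coordinates, as OpenCV has them. Camera axes: x right, y down, z forward; pixel columns grow to the right and rows downward; lengths in mm; the calibration is good to about 2 mm. A picture is of the moment at which its call begins. camera_model takes no time and is no camera call.
- arm.job_done(): hands the job in, once; it reports no verdict.
Trained networks look in the newest picture that a camera, given by its name, has taken for a name from the list of things; names that differ only in an ending like _2 or _b are one class to them, and where a whole thing is asked for, a point or a joint stands for the part that bears it (a point fixed in the world has none). Each returns a list of dicts, best first, with "conf" (0 to 1); they miss things now and then, are a little off and sometimes report something else, mostly with a low value. They report only what shows in the picture. A call takes as long as a camera call.
- nets.boxes_of(camera, name): "position" ([column, row] as shares, 0 to 1, of the picture: columns of its width, rows of its height, amid what is visible of it).
The state is a dict: "clock": time; "joints": joint angles; "joint_vel": joint speeds; "joint_efforts": joint torques, N m; "position": TCP position; "ee_rot": TCP orientation; "contact_force": force on the tool from outside, world axes, zero at the start; "wrist_torque": the same for the moment, N m; "gripper_width": finger opening in mm.
Only numpy, scipy, OpenCV 4.12 (cv2) and the standard library are available. Lean on these libraries where they do the work, as an engineer would, in place of code of your own. Each camera call takes 0.05 s, during which the arm holds its last target.

## Task

Push the gel cassette along its guide until it is fully home against the back stop of the blue press, then turn the knurled thumbscrew clockwise until its pad seats on the cassette and the resistance has clearly risen, so that the cassette is held firmly. Stop there: do not overtighten, or the glass cracks; leave the beaker beside the press alone, and let go of the screw.

Things in the scene. Friction and masses are not known exactly. Their poses are not given: they have to be found in the camera images.
- press: blue press fixed to the worktop, base plate 172x124x12 mm; origin on the worktop under the screw axis; x along the guide from its open mouth to the back stop (front face at x=45 mm). Rails (inner faces y=+-37 mm, tops 22 mm up) guide the cassette. Two posts (y=+-54 mm) carry a cross beam 32 mm (x) by 134 mm (y), underside 70, top 84 mm (bolt heads 88 mm) above the worktop
- press_home (a point): point on top of the press's base plate (12 mm above the worktop), on the screw axis: the cassette's middle lies on it when the cassette is fully home
- knob_grip (a point): middle of the knurled thumbscrew knob, on its vertical axis: steel cylinder 30 mm in diameter, 96 to 120 mm above the worktop, with a white line on top; below it a brass collar 24 mm in diameter from 84 to 90 mm. The knob stays at its height. Clockwise from above lowers the pad by 3.5 mm per rad; it stays where it is left
- knob_top (a point): top of the same knob, on its axis, 120 mm above the worktop. Clockwise torque: 0.03 N m while free; from the pad's landing it climbs steadily by about 0.3 N m per rad (read at standstill up to 0.15 N m less than while turning). 0.5 to 1 rad past landing it is firm, 1.5 rad past is too much. The pad lands 0.8 to 4 rad after the start, different in every run
- pad: round brass pad, 28 mm in diameter, under the beam on the screw's spindle; origin on the axis, 14 mm above the pad's lower face. It turns and sinks with the screw, and is sprung
- cassette: white gel cassette lying flat in the guide, 0.3 to 0.6 kg: tray 90 (x) by 70 (y) by 14 mm; a stack of grey and glass plates stands out of it, top 22 to 29 mm above the underside (differs in every run). A tab leads forward (-x) to an upright blue push plate. Origin at the middle of the tray's underside, x along the guide to the back stop. It starts 25 to 48 mm short of home
- push_face (a point): centre of the outer (-x) face of the cassette's blue push plate (44 mm wide, 22 mm high, 6 mm thick), 80 mm before the cassette's middle and 11 mm above its underside
- beaker: small clear beaker, 52 mm in diameter, 66 mm high, standing on the worktop beside the press; origin in the middle of its underside

How it is judged:
By the outcome, as a careful person would: the job done as asked, in the order asked, and still so for the second after the job is handed in, with the robot touching nothing.
It also fails if it takes over 67 s, if anything falls off the work surface, if the arm or the gripper's body presses on something with over 40 N, if the wrist force passes 120 N, or if a joint passes its speed limit or range.

## Working session

There is one attempt and no reset: what is moved stays moved. The work goes in short steps, Python scripts to look and compute and a tool call to move; the robot and the scene stay as the last step left them, time stands still between calls to the robot, and variables do not carry over. Pictures are saved under pics/ and viewed, and the job is handed in when it is done.

Besides the shell and the picture viewer there is one more tool, called after ">>>" by a JSON object that holds its "method" and its "body". jog_arm: Moves the arm, as the interface text tells. Its arguments: {"type":"object","properties":{"rows":{"type":"array","items":{"type":"array"}}},"required":["rows"]}

```bash
mkdir -p pics; ls; cat > h.py <<'E'
import numpy as np, cv2
from bench import arm, eyes, nets
def P(n):
    m=eyes.camera_model(n); R=cv2.Rodrigues(np.array(m["rvec"],float))[0]
    return np.array(m["K"],float),R,np.array(m["tvec"],float).reshape(3)
def ray(n,uv):
    K,R,t=P(n); d=R.T@np.linalg.inv(K)@np.array([uv[0],uv[1],1.]); return -R.T@t,d
def onz(n,uv,z):
    c,d=ray(n,uv); return c+d*(z-c[2])/d[2]
def proj(n,X):
    K,R,t=P(n); q=K@(R@np.array(X,float)+t); return q[:2]/q[2]
def tri(a,b):
    (c1,d1),(c2,d2)=ray(*a),ray(*b)
    s=np.linalg.lstsq(np.c_[d1,-d2],c2-c1,rcond=None)[0]
    p,q=c1+s[0]*d1,c2+s[1]*d2
    return (p+q)/2,np.linalg.norm(p-q)
def save(n,f):
    im=eyes.get_image(n); cv2.imwrite('pics/'+f,im[:,:,::-1]); return im
E
python3 - <<'E'
from h import *
for c in("side","top"):
    save(c,c+"0.png")
    K,R,t=P(c); print(c,-R.T@t,R[2],K[0,0])
D={}
for nm in["press_home","knob_grip","knob_top","pad","cassette","push_face","beaker","press"]:
    for c in("side","top"):
        r=nets.boxes_of(c,nm)[:2]
        print(nm,c,[(round(x["conf"],2),[round(x["position"][0]*640,1),round(x["position"][1]*400,1)]) for x in r])
        if r: D[nm,c]=(r[0]["position"][0]*640,r[0]["position"][1]*400)
    if (nm,"side") in D and (nm,"top") in D: print("   ",tri(("side",D[nm,"side"]),("top",D[nm,"top"])))
print(arm.read_state())
E
```

```text
pics
side [-101.04834557 -144.48373095  460.6978331 ] [ 0.68419973  0.59250293 -0.42521876] 394.0926107875542
top [313.22108484 347.19267174 926.70457986] [ 0.18125143 -0.02189697 -0.98319298] 465.34617825738644
press_home side [(0.55, [312.7, 221.6])]
press_home top [(0.59, [310.4, 211.9])]
    (array([456.00632285, 344.46782513,  38.49336962]), np.float64(3.6437579002892893))
knob_grip side [(0.89, [313.4, 191.6])]
knob_grip top [(0.82, [307.3, 203.7]), (0.61, [308.6, 213.1])]
    (array([460.79670723, 349.50812189, 106.66559326]), np.float64(5.983594990410293))
knob_top side [(0.69, [310.2, 194.5])]
knob_top top [(0.79, [309.7, 206.3]), (0.35, [324.8, 230.9])]
    (array([454.10800958, 347.71681088, 103.2667786 ]), np.float64(1.1671516659378878))
pad side [(0.41, [309.4, 219.3])]
pad top []
cassette side [(0.95, [310.1, 244.1])]
cassette top [(0.57, [327.3, 235.4])]
    (array([412.61473874, 311.24789167,  16.60265971]), np.float64(1.2979250404764715))
push_face side [(0.77, [307.1, 237.0])]
push_face top [(0.95, [326.7, 232.7])]
    (array([413.51515   , 315.60265798,  31.9011832
[... 375 characters left out ...]
ts': array([ 1.51858153e+00,  3.84667664e-01,  7.91524809e-03, -1.64259681e-05,
       -1.19397331e+00, -2.58605693e-01]), 'joint_vel': array([ 7.75746324e-05, -3.94456084e-04, -1.19722246e-03,  1.08061339e-03,
        4.82043559e-04,  1.08042756e-03]), 'joint_efforts': array([-3.75959135e-04, -3.92073011e+01,  1.88619107e+01,  4.19062033e+00,
       -3.29714167e-04, -2.38602610e-06]), 'position': array([191.11236094, 595.05280563, 231.33515402]), 'ee_rot': array([ 9.87947646e-01, -1.54788398e-01, -1.12325076e-05, -3.43249717e-05]), 'contact_force': array([0.76396863, 0.77184199, 0.59554927]), 'wrist_torque': array([-0.04584988, -0.05476784,  0.00802676]), 'gripper_width': 85.50792646891898}
```

View pics/side0.png

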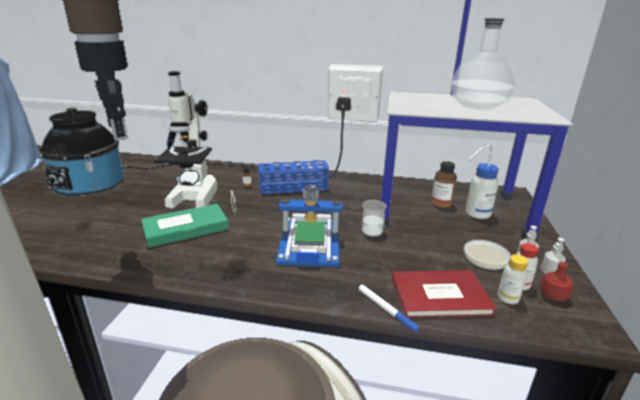

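View pics/top0.png

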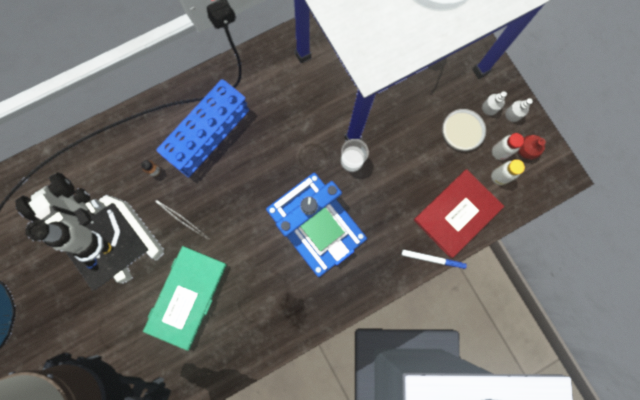

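```bash
python3 - <<'E'
import cv2
a=cv2.imread('pics/top0.png')[140:300,220:420]; cv2.imwrite('pics/top0z.png',cv2.resize(a,None,fx=4,fy=3.75,interpolation=cv2.INTER_CUBIC)[:600,:800])
a=cv2.imread('pics/side0.png')[150:310,220:420]; cv2.imwrite('pics/side0z.png',cv2.resize(a,None,fx=4,fy=3.75,interpolation=cv2.INTER_CUBIC))
E
```

```text
(no output)
```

View pics/top0z.png

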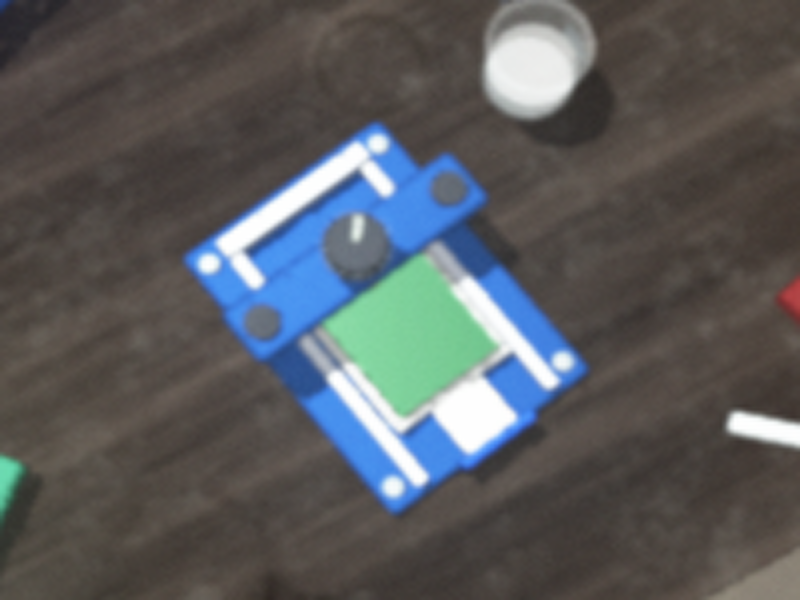

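View pics/side0z.png

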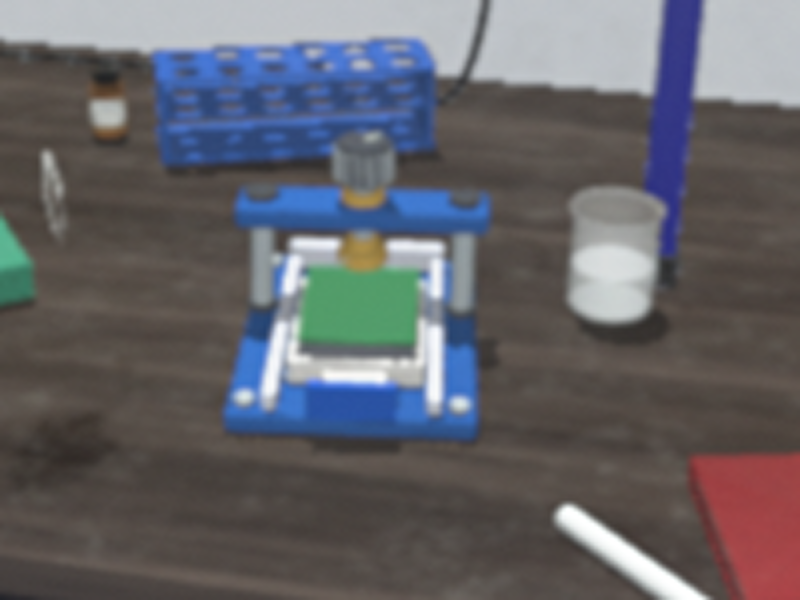

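Both pictures agree: the press is central, with the guide running up and to the left in the top view. The knob top is at about (309,205) in top and (311,187) in side. The cassette is short of home, and the beaker stands to the back right. I'll fit the press pose from corners.

```bash
cat > fit.py <<'E'
from h import *
from scipy.optimize import least_squares
Z=lambda c,a:(c,(a[0]/4+220,a[1]/3.75+(140 if c=="top" else 150)))
T=lambda *a:Z("top",a); S=lambda *a:Z("side",a)
# (obs, local x (None->base offset sign), y, z)
obs=[(T(225,315),-16,67,84),(T(450,155),-16,-67,84)]
obs=[]
# beam corners: y local=left when looking along +x; going up-left in the picture left = lower-left
for o,l in [(T(225,315),(16,67,84)),(T(450,153),(16,-67,84)),(T(488,193),(-16,-67,84)),(T(263,360),(-16,67,84)),(T(357,243),(0,0,120)),
            (S(364,141),(0,0,120)),(S(236,190+12),(-16,67,84)),(S(490,206),(-16,-67,84)),
            (T(262,322),(0,54,88)),(T(449,188),(0,-54,88)),(T(185,262),('b',62,12)),(T(375,124),('b',-62,12)),(T(587,370),('f',-62,12)),(T(397,513),('f',62,12)),
            (S(228,415),('f',62,12)),(S(478,415),('f',-62,12))]: obs.append((o,l))
def w(p,l):
    x,y,z=l
    if x=='b':x=p[3]+86
    if x=='f':x=p[3]-86
    c,s=np.cos(p[2]),np.sin(p[2]); return [p[0]+c*x-s*y,p[1]+s*x+c*y,z]
def res(p): return np.concatenate([proj(o[0],w(p,l))-o[1] for o,l in obs])
if __name__=="__main__":
    best=min((least_squares(res,[455,348,a,0],loss='soft_l1') for a in np.arange(-3,3,1)),key=lambda r:r.cost)
    print(best.x,best.cost); print(best.fun.reshape(-1,2).round(1))
    p=best.x
    # cassette: push plate top edge in top view, z=12+22=34
    for a in [(465,468),(535,415)]: 
        q=onz(*T(*a),34); d=q[:2]-p[:2]; c,s=np.cos(p[2]),np.sin(p[2]); print("plate",d@[c,s],d@[-s,c])
    for a in [(308,384),(398,384)]: 
        q=onz(*S(*a),34); d=q[:2]-p[:2]; c,s=np.cos(p[2]),np.sin(p[2]); print("plateS",d@[c,s],d@[-s,c])
    for a in [(402,432),(515,350)]: 
        q=onz(*T(*a),26); d=q[:2]-p[:2]; print("tray front",d@[c,s],d@[-s,c])
    for nm,uv,z in[("beaker",(353.4,156.2),30)]: print(onz("top",uv,z))
    R=cv2.Rodrigues
    from scipy.spatial.transform import Rotation as Ro
    print(Ro.from_quat([0.98795,-0.154788,0,0]).as_matrix().round(3), p[2]*57.3)
E
python3 fit.py
```

```text
Traceback (most recent call last):
  File "fit.py", line 20, in <module>
    best=min((least_squares(res,[455,348,a,0],loss='soft_l1') for a in np.arange(-3,3,1)),key=lambda r:r.cost)
  File "fit.py", line 20, in <genexpr>
    best=min((least_squares(res,[455,348,a,0],loss='soft_l1') for a in np.arange(-3,3,1)),key=lambda r:r.cost)
              ~~~~~~~~~~~~~^^^^^^^^^^^^^^^^^^^^^^^^^^^^^^^^^^
  File "fit.py", line 18, in res
    def res(p): return np.concatenate([proj(o[0],w(p,l))-o[1] for o,l in obs])
                                       ~~~~^^^^^^^^^^^^^
  File "h.py", line 11, in proj
    K,R,t=P(n); q=K@(R@np.array(X,float)+t); return q[:2]/q[2]
          ~^^^
  File "h.py", line 4, in P
    m=eyes.camera_model(n); R=cv2.Rodrigues(np.array(m["rvec"],float))[0]
ValueError: time passes only in moves, steps and waits
```

Cache the camera model.

```bash
sed -i 's/^def P(n):/from functools import lru_cache\n@lru_cache\ndef P(n):/' h.py; python3 fit.py
```

```text
[454.87112282 348.19773778   0.69055846 -24.43550804] 10.690728146991693
[[-1.3 -0.3]
 [-0.5 -1.7]
 [ 0.9  0.9]
 [-0.   1.4]
 [-0.  -0.3]
 [-0.4 -0.6]
 [-1.1  1.2]
 [-0.   2. ]
 [ 0.4 -0. ]
 [-0.1 -0.6]
 [-0.9 -0.7]
 [ 0.4 -1.6]
 [ 1.7 -0.8]
 [ 0.3  0.8]
 [-1.2 -0.2]
 [ 0.3  1.8]]
plate -111.56540687288974 22.729253053330417
plate -111.69459015812461 -20.435028796695207
plateS -113.12791178298903 20.60228258962473
plateS -110.83941264303478 -22.28909203546886
tray front -78.35415066225328 34.29095682403135
tray front -79.6526088106411 -35.19322093189338
[570.36883279 261.89484814  30.        ]
[[ 0.952 -0.306  0.   ]
 [-0.306 -0.952 -0.   ]
 [ 0.     0.    -1.   ]] 39.568999802511726
```

```bash
python3 - <<'E'
from h import *
p=np.array([454.87,348.2]);th=.69056;c,s=np.cos(th),np.sin(th)
d=np.array([191.1,595.05])-p
print("local start",d@[c,s],d@[-s,c])
for n,uv in[("microscope",(70,240)),("eyepiece",(50,190)),("base",(140,270)),("greenbox",(190,290)),("rack",(205,125))]:
    for z in(0,120):
        q=onz("top",uv,z); e=q[:2]-p; print(n,z,q.round(),e@[c,s],e@[-s,c])
print(proj("top",[191,595,231]))
E
```

```text
local start -46.101713059411416 358.3073644972814
microscope 0 [396. 818.   0.] 253.69953487125855 399.3014884114667
microscope 120 [385. 757. 120.] 206.6247498886326 359.1784025227761
eyepiece 0 [496. 868.   0.] 362.67047445424424 374.9761755126507
eyepiece 120 [472. 801. 120.] 301.4849220985901 338.0030012692563
base 0 [340. 676.   0.] 120.26896731727958 326.1335077373152
base 120 [336. 634. 120.] 90.47225396008444 295.48502451240097
greenbox 0 [303. 577.   0.] 28.432425312319825 272.9634040996958
greenbox 120 [304. 547. 120.] 10.527727253280881 249.199976344629
rack 0 [639. 568.   0.] 281.9212543259122 51.68774276339835
rack 120 [597. 539. 120.] 231.19200770777633 56.577544891255044
[130.88803222 371.84194627]
```

>>> {"method": "jog_arm", "body": {"rows": [[[0, 0, 0], [0, 0, -9.57], 0], [[0, 0, 0], [0, 0, -9.57], 0], [[0, 0, 0], [0, 0, -9.57], 0], [[0, 0, 0], [0, 0, -9.57], 0], [[0, 0, 0], [0, 0, -9.57], 0], [[0, 0, 0], [0, 0, -9.57], 0], [[0, 0, 0], [0, 0, 0], 0]]}}

```text
clock: 1.78
position: [191.1, 595.0, 231.3]
ee_rot: [0.941, 0.338, 0.0, -0.0]
contact_force: [-0.6, 0.9, -0.2]
gripper_width: -0.0
```

>>> {"method": "jog_arm", "body": {"rows": [[[-1.3, 4.48, 0], [0, 0, 0], 0], [[-1.3, 4.48, 0], [0, 0, 0], 0], [[-1.3, 4.48, 0], [0, 0, 0], 0], [[-1.3, 4.48, 0], [0, 0, 0], 0], [[-1.3, 4.48, 0], [0, 0, 0], 0], [[-1.3, 4.48, 0], [0, 0, 0], 0], [[-1.2, 4.48, 0], [0, 0, 0], 0], [[-1.2, 4.47, 0], [0, 0, 0], 0], [[0, 0, 4], [0, 0, 0], 0], [[0, 0, 2], [0, 0, 0], 0]]}}

```text
clock: 3.02
position: [340.7, 252.7, 170.2]
ee_rot: [0.942, 0.336, -0.001, 0.0]
contact_force: [0.5, 1.0, -0.8]
gripper_width: 0.0
```

```bash
cat > loc.py <<'E'
from h import *
p=np.array([454.87,348.2]);th=.69056;c,s=np.cos(th),np.sin(th)
st=arm.read_state(); q=st["position"]; d=q[:2]-p
y=2*np.degrees(np.arctan2(st["ee_rot"][1],st["ee_rot"][0])); f=st["contact_force"]
print("t",st["clock"],"loc",(d@[c,s]).round(1),(d@[-s,c]).round(1),q[2].round(1),"yaw",y.round(2),"j6",st["joints"][5].round(3),"F",(f[:2]@[c,s]).round(1),(f[:2]@[-s,c]).round(1),f[2].round(1),"Tq",st["wrist_torque"].round(3),"g",round(st["gripper_width"],1))
E
python3 loc.py
```

```text
t 3.025 loc -148.8 -0.9 170.2 yaw 39.32 j6 1.233 F 1.0 0.4 -0.8 Tq [ 0.039 -0.063  0.062] g 0.0
```

>>> {"method": "jog_arm", "body": {"rows": [[[0, 0, 4], [0, 0, 0], 0], [[0, 0, 4], [0, 0, 0], 0], [[0, 0, 3.5], [0, 0, 0], 0], [[0, 0, 2.5], [0, 0, 0], 0], [[0, 0, 1], [0, 0, 0], 0], [[0, 0, 0], [0, 0, 0], 0]]}}

```text
clock: 3.78
position: [341.1, 254.1, 21.3]
ee_rot: [0.941, 0.338, -0.0, 0.0]
contact_force: [-0.1, 0.4, 0.2]
gripper_width: -0.0
```

```bash
python3 loc.py; python3 - <<'E'
from h import *
a=save("side","s1.png")[150:310,220:420,::-1]; cv2.imwrite('pics/s1z.png',cv2.resize(a,None,fx=4,fy=3.75,interpolation=cv2.INTER_CUBIC))
E
```

```text
t 3.775 loc -147.7 -0.1 21.3 yaw 39.55 j6 1.235 F 0.1 0.4 0.2 Tq [0.037 0.032 0.027] g -0.0
```

View pics/s1z.png

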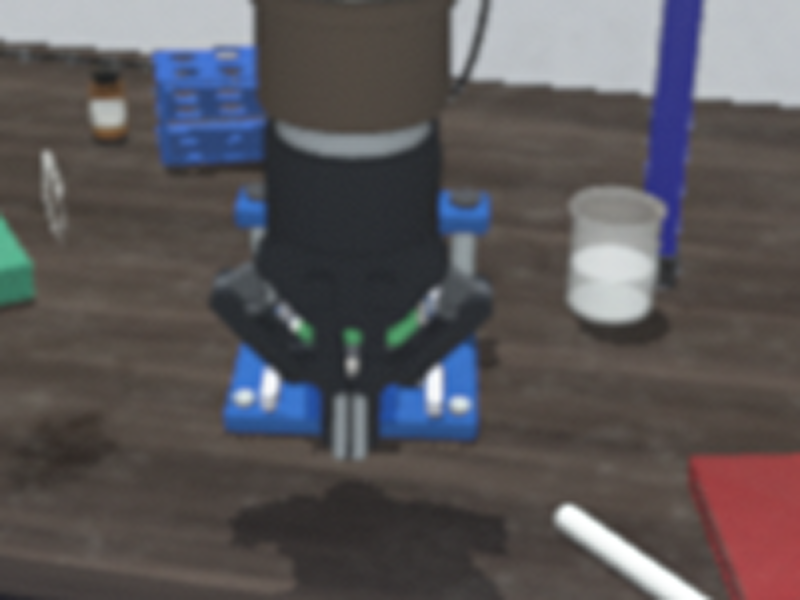

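The shut fingers are centred in front of the push plate, with tips at about (350,455) in the zoom. Now push.

>>> {"method": "jog_arm", "body": {"rows": [[[1.2, 0, 0], [0, 0, 0], 0], [[0.7, 0, 0], [0, 0, 0], 0], [[0.5, 0, 0], [0, 0, 0], 0], [[0.5, 0, 0], [0, 0, 0], 0], [[0.5, 0, 0], [0, 0, 0], 0], [[0.5, 0, 0], [0, 0, 0], 0]]}}

```text
clock: 4.58
position: [369.4, 276.4, 20.9]
ee_rot: [0.941, 0.338, -0.003, 0.002]
contact_force: [-4.3, -3.8, 5.0]
gripper_width: 0.1
```

```bash
python3 loc.py
```

```text
t 4.575 loc -111.6 -0.9 20.9 yaw 39.55 j6 1.266 F -5.7 -0.2 5.0 Tq [-1.002  1.173 -0.006] g 0.1
```

>>> {"method": "jog_arm", "body": {"rows": [[[0.4, 0, 0], [0, 0, 0], 0], [[0.4, 0, 0], [0, 0, 0], 0], [[0.3, 0, 0], [0, 0, 0], 0], [[0.3, 0, 0], [0, 0, 0], 0]]}}

```text
clock: 5.08
position: [382.0, 288.0, 21.2]
ee_rot: [0.941, 0.339, -0.0, 0.0]
contact_force: [-0.9, -1.6, -0.9]
gripper_width: 0.1
```

```bash
python3 loc.py
```

```text
t 5.075 loc -94.5 -0.0 21.2 yaw 39.61 j6 1.276 F -1.7 -0.6 -0.9 Tq [-0.356  0.368 -0.001] g 0.1
```

>>> {"method": "jog_arm", "body": {"rows": [[[0.2, 0, 0], [0, 0, 0], 0], [[0.2, 0, 0], [0, 0, 0], 0]]}}

```text
clock: 5.32
position: [384.9, 290.4, 21.3]
ee_rot: [0.941, 0.339, -0.0, 0.0]
contact_force: [-2.1, -1.4, -1.1]
gripper_width: 0.0
```

```bash
python3 loc.py
```

```text
t 5.325 loc -90.7 0.0 21.3 yaw 39.61 j6 1.278 F -2.5 0.2 -1.1 Tq [-0.314  0.374 -0.006] g 0.0
```

>>> {"method": "jog_arm", "body": {"rows": [[[0.2, 0, 0], [0, 0, 0], 0], [[0.1, 0, 0], [0, 0, 0], 0]]}}

```text
clock: 5.58
position: [385.4, 290.6, 21.1]
ee_rot: [0.941, 0.339, -0.002, 0.001]
contact_force: [-9.0, -2.3, 6.0]
gripper_width: 0.2
```

```bash
python3 loc.py
```

```text
t 5.575 loc -90.3 -0.2 21.1 yaw 39.57 j6 1.28 F -8.4 4.0 6.0 Tq [-0.635  2.663  0.059] g 0.2
```

>>> {"method": "jog_arm", "body": {"rows": [[[0.2, 0, 0], [0, 0, 0], 0], [[0.0, 0, 0], [0, 0, 0], 0]]}}

```text
clock: 5.82
position: [385.6, 290.3, 20.9]
ee_rot: [0.941, 0.338, -0.004, 0.002]
contact_force: [-11.0, -3.6, 7.2]
gripper_width: 0.1
```

```bash
python3 loc.py
```

```text
t 5.825 loc -90.3 -0.5 20.9 yaw 39.55 j6 1.281 F -10.8 4.2 7.2 Tq [-1.032  3.084  0.046] g 0.1
```

>>> {"method": "jog_arm", "body": {"rows": [[[-1, 0, 0], [0, 0, 0], 0], [[-3, 0, 0], [0, 0, 0], 0], [[0, 0, -4], [0, 0, 0], 0], [[0, 0, -5], [0, 0, 0], 0], [[0, 0, -5], [0, 0, 0], 8.5], [[3, 0, -2], [0, 0, 0], 8.5], [[4, 0, 0], [0, 0, 0], 8.5], [[4, 0, 0], [0, 0, 0], 8.5], [[1.6, 0, 0], [0, 0, 0], 8.5], [[0, 0, 0], [0, 0, 0], 8.5]]}}

```text
clock: 7.08
position: [456.1, 349.3, 181.3]
ee_rot: [0.941, 0.339, 0.001, -0.0]
contact_force: [0.1, -1.0, 0.9]
gripper_width: 85.0
```

>>> {"method": "jog_arm", "body": {"rows": [[[0, 0, 0], [0, 0, -10], 8.5], [[0, 0, 0], [0, 0, -10], 8.5], [[0, 0, 0], [0, 0, -10], 8.5], [[0, 0, 0], [0, 0, -10], 8.5], [[0, 0, 0], [0, 0, -10], 8.5], [[0, 0, 0], [0, 0, -10], 8.5], [[0, 0, 0], [0, 0, -10], 8.5], [[0, 0, 0], [0, 0, 0], 8.5], [[0, 0, 0], [0, 0, 0], 8.5]]}}

```text
clock: 8.2
position: [454.8, 348.2, 181.7]
ee_rot: [0.577, 0.817, 0.0, 0.0]
contact_force: [-0.3, -0.8, -1.2]
gripper_width: 84.9
```

```bash
python3 loc.py; python3 - <<'E'
from h import *
for n in("side","top"):
    a=save(n,n+"2.png")[150:310,220:420,::-1] if n=="side" else save(n,n+"2.png")[140:300,220:420,::-1]; cv2.imwrite('pics/%s2z.png'%n,cv2.resize(a,None,fx=4,fy=3.75,interpolation=cv2.INTER_CUBIC))
E
```

```text
t 8.2 loc -0.1 0.1 181.7 yaw 109.48 j6 2.545 F -0.8 -0.4 -1.2 Tq [-0.029 -0.012 -0.004] g 84.9
```

View pics/side2z.png

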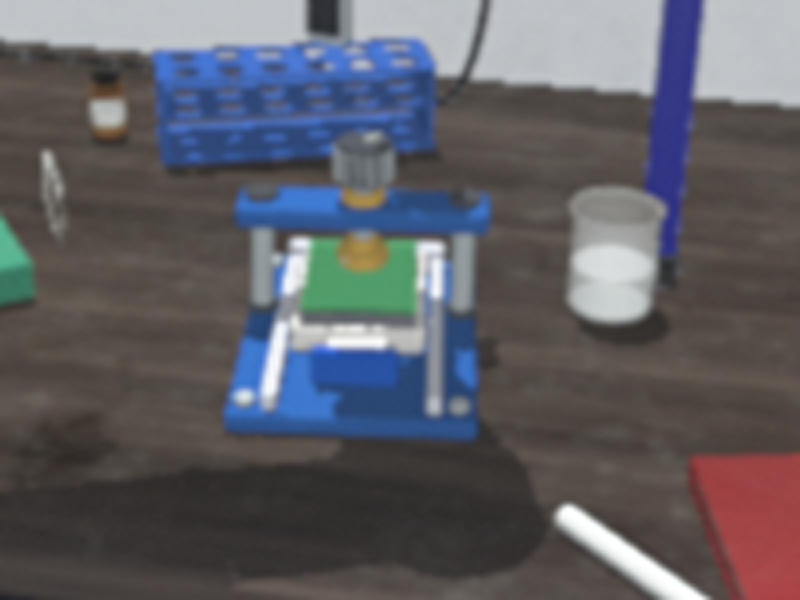

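View pics/top2z.png

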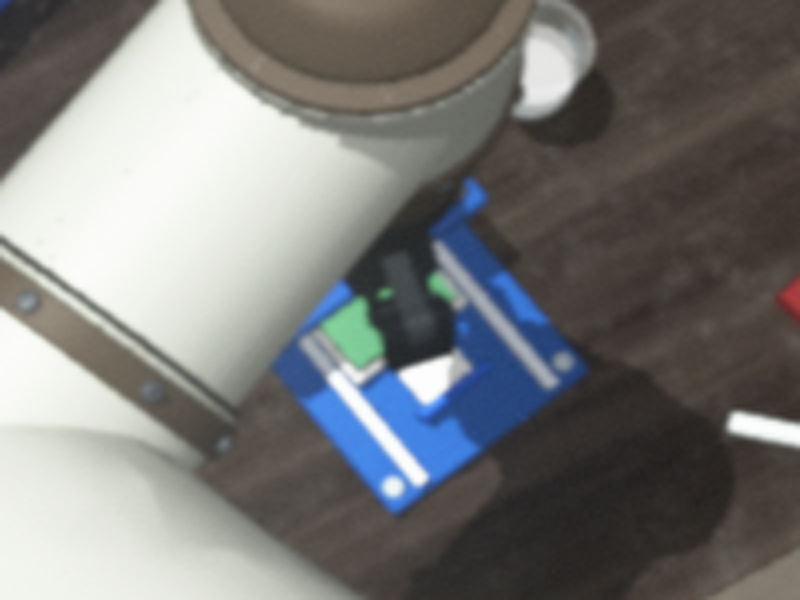

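```bash
python3 - <<'E'
from h import *
p=np.array([454.87,348.2]);th=.69056;c,s=np.cos(th),np.sin(th)
for a in [(315,348),(396,348)]:
    q=onz("side",(a[0]/4+220,a[1]/3.75+150),34);d=q[:2]-p;print("S",d@[c,s],d@[-s,c])
for a in [(418,417),(490,366)]:
    q=onz("top",(a[0]/4+220,a[1]/3.75+140),34);d=q[:2]-p;print("T",d@[c,s],d@[-s,c])
E
```

```text
S -79.42117491000845 19.51870142132836
S -77.22907335069037 -20.64607709675117
T -77.47229926738103 24.03042780316883
T -78.78084819062036 -19.43001897653014
```

>>> {"method": "jog_arm", "body": {"rows": [[[0, 0, 3], [0, 0, 0], 8.5], [[0, 0, 2.5], [0, 0, 0], 8.5], [[0, 0, 2], [0, 0, 0], 8.5], [[0, 0, 1.2], [0, 0, 0], 8.5], [[0, 0, 0], [0, 0, 0], 8.5], [[0, 0, 0], [0, 0, 0], 8.5]]}}

```text
clock: 9.05
position: [455.5, 348.9, 95.2]
ee_rot: [0.576, 0.817, 0.001, 0.0]
contact_force: [0.7, 0.1, -0.7]
gripper_width: 85.0
```

```bash
python3 loc.py; python3 - <<'E'
from h import *
a=save("side","s3.png")[110:270,220:420,::-1]; cv2.imwrite('pics/s3z.png',cv2.resize(a,None,fx=4,fy=3.75,interpolation=cv2.INTER_CUBIC))
E
```

```text
t 9.05 loc 0.9 0.1 95.2 yaw 109.62 j6 2.548 F 0.6 -0.4 -0.7 Tq [0.003 0.057 0.017] g 85.0
```

View pics/s3z.png

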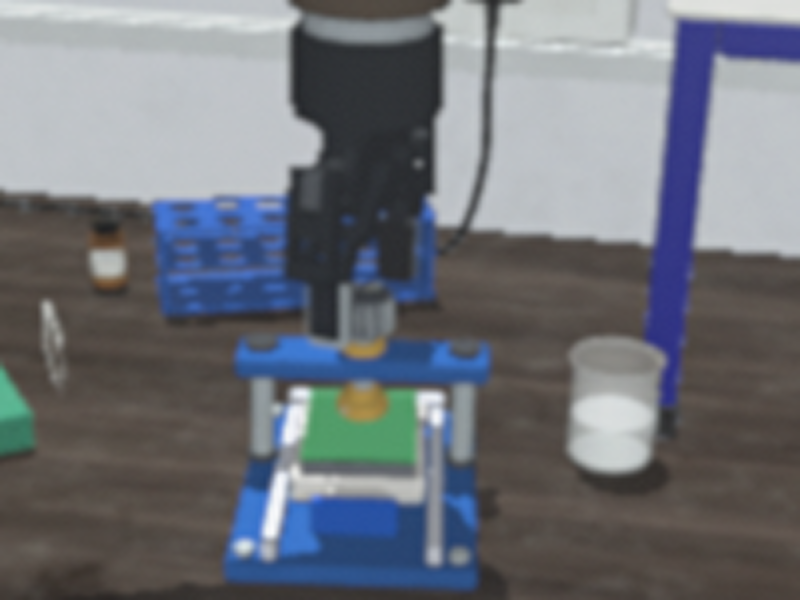

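>>> {"method": "jog_arm", "body": {"rows": [[[0, 0, 0.3], [0, 0, 0], 8.5], [[0, 0, 0], [0, 0, 0], 2], [[0, 0, 0], [0, 0, 0], 2], [[0, 0, 0], [0, 0, 0], 2], [[0, 0, 0], [0, 0, 0], 2], [[0, 0, 0], [0, 0, 0], 2], [[0, 0, 0], [0, 0, 0], 2]]}}

```text
clock: 9.98
position: [455.5, 348.6, 91.8]
ee_rot: [0.576, 0.817, 0.001, 0.0]
contact_force: [1.7, -0.1, 2.8]
gripper_width: 28.0
```

```bash
python3 loc.py
```

```text
t 9.975 loc 0.8 -0.1 91.8 yaw 109.63 j6 2.548 F 1.3 -1.2 2.8 Tq [-0.165 -0.65  -0.028] g 28.0
```

>>> {"method": "jog_arm", "body": {"rows": [[[0, 0, 0], [0, 0, 9], 2], [[0, 0, 0], [0, 0, 9], 2], [[0, 0, 0], [0, 0, 9], 2]]}}

```text
clock: 10.35
position: [455.2, 348.6, 91.8]
ee_rot: [0.753, 0.658, 0.0, 0.0]
contact_force: [0.1, -0.2, 3.3]
gripper_width: 28.3
```

```bash
python3 loc.py; python3 - <<'E'
from h import *
a=save("side","s4.png")[110:270,220:420,::-1]; cv2.imwrite('pics/s4z.png',cv2.resize(a,None,fx=4,fy=3.75,interpolation=cv2.INTER_CUBIC))
E
```

```text
t 10.35 loc 0.5 0.1 91.8 yaw 82.34 j6 2.072 F -0.1 -0.2 3.3 Tq [-0.102 -0.213  0.037] g 28.3
```

View pics/s4z.png

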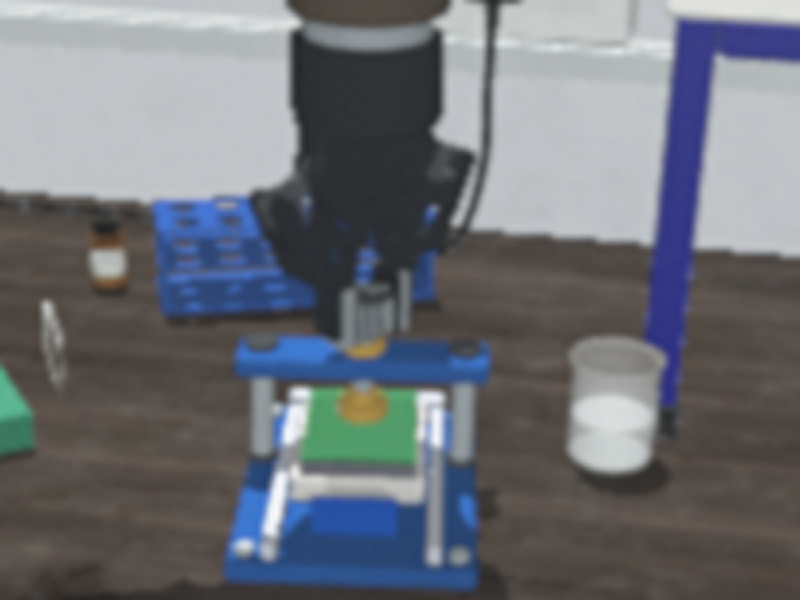

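>>> {"method": "jog_arm", "body": {"rows": [[[0, 0, 0], [0, 0, 8], 2], [[0, 0, 0], [0, 0, 8], 2]]}}

```text
clock: 10.65
position: [455.0, 348.6, 91.7]
ee_rot: [0.836, 0.548, 0.0, -0.0]
contact_force: [0.3, 0.3, 4.2]
gripper_width: 28.6
```

```bash
python3 loc.py
```

```text
t 10.65 loc 0.4 0.2 91.7 yaw 66.5 j6 1.795 F 0.4 0.0 4.2 Tq [-0.027 -0.02   0.037] g 28.6
```

>>> {"method": "jog_arm", "body": {"rows": [[[0, 0, 0], [0, 0, 8], 2], [[0, 0, 0], [0, 0, 8], 2]]}}

```text
clock: 10.9
position: [454.9, 348.7, 91.8]
ee_rot: [0.904, 0.427, 0.0, -0.0]
contact_force: [-0.9, 0.3, 2.7]
gripper_width: 28.5
```

```bash
python3 loc.py
```

```text
t 10.9 loc 0.3 0.4 91.8 yaw 50.5 j6 1.516 F -0.5 0.8 2.7 Tq [0.087 0.175 0.024] g 28.5
```

>>> {"method": "jog_arm", "body": {"rows": [[[0, 0, 0], [0, 0, 8], 2], [[0, 0, 0], [0, 0, 8], 2]]}}

```text
clock: 11.15
position: [454.7, 348.9, 91.8]
ee_rot: [0.955, 0.297, 0.0, -0.0]
contact_force: [-0.6, 1.6, 4.3]
gripper_width: 28.1
```

```bash
python3 loc.py
```

```text
t 11.15 loc 0.3 0.6 91.8 yaw 34.5 j6 1.237 F 0.5 1.6 4.3 Tq [ 0.166  0.376 -0.032] g 28.1
```

>>> {"method": "jog_arm", "body": {"rows": [[[0, 0, 0], [0, 0, 8], 2], [[0, 0, 0], [0, 0, 8], 2]]}}

```text
clock: 11.4
position: [454.6, 349.0, 91.7]
ee_rot: [0.987, 0.161, 0.0, -0.001]
contact_force: [-1.9, 0.1, 3.7]
gripper_width: 28.0
```

```bash
python3 loc.py
```

```text
t 11.4 loc 0.3 0.8 91.7 yaw 18.5 j6 0.957 F -1.4 1.3 3.7 Tq [0.356 0.477 0.059] g 28.0
```

>>> {"method": "jog_arm", "body": {"rows": [[[0, 0, 0], [0, 0, 8], 2], [[0, 0, 0], [0, 0, 8], 2]]}}

```text
clock: 11.65
position: [454.6, 349.2, 91.7]
ee_rot: [1.0, 0.022, 0.0, -0.001]
contact_force: [-2.0, 2.3, 3.2]
gripper_width: 28.3
```

```bash
python3 loc.py; python3 - <<'E'
from h import *
a=save("side","s5.png")[110:270,220:420,::-1]; cv2.imwrite('pics/s5z.png',cv2.resize(a,None,fx=4,fy=3.75,interpolation=cv2.INTER_CUBIC))
E
```

```text
t 11.65 loc 0.4 1.0 91.7 yaw 2.51 j6 0.678 F -0.0 3.1 3.2 Tq [ 0.467  0.536 -0.015] g 28.3
```

View pics/s5z.png

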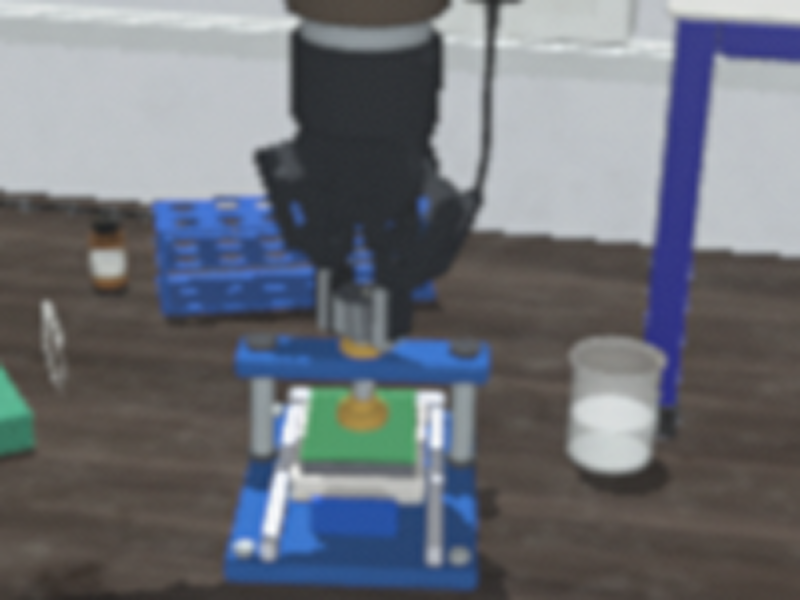

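The pad has sunk visibly (now around (362,415) in the zoom) and the knob is turning with the fingers. Torque is still at the free level.

>>> {"method": "jog_arm", "body": {"rows": [[[0, 0, 0], [0, 0, 7], 2], [[0, 0, 0], [0, 0, 7], 2]]}}

```text
clock: 11.95
position: [454.6, 349.4, 91.8]
ee_rot: [0.995, -0.099, -0.0, -0.001]
contact_force: [-2.9, 2.5, 3.6]
gripper_width: 27.9
```

```bash
python3 loc.py
```

```text
t 11.95 loc 0.6 1.1 91.8 yaw -11.37 j6 0.436 F -0.6 3.8 3.6 Tq [ 0.648  0.736 -0.059] g 27.9
```

>>> {"method": "jog_arm", "body": {"rows": [[[0, 0, 0], [0, 0, 7], 2], [[0, 0, 0], [0, 0, 7], 2]]}}

```text
clock: 12.2
position: [454.7, 349.6, 91.8]
ee_rot: [0.976, -0.219, -0.0, -0.001]
contact_force: [-2.2, 2.1, 4.0]
gripper_width: 28.2
```

```bash
python3 loc.py
```

```text
t 12.2 loc 0.7 1.2 91.8 yaw -25.35 j6 0.192 F -0.3 3.0 4.0 Tq [0.81  0.734 0.12 ] g 28.2
```

>>> {"method": "jog_arm", "body": {"rows": [[[0, 0, 0], [0, 0, 7], 2], [[0, 0, 0], [0, 0, 7], 2]]}}

```text
clock: 12.45
position: [454.8, 349.7, 91.8]
ee_rot: [0.942, -0.336, -0.0, -0.001]
contact_force: [-2.7, 3.0, 2.9]
gripper_width: 28.2
```

```bash
python3 loc.py
```

```text
t 12.45 loc 0.9 1.2 91.8 yaw -39.32 j6 -0.052 F -0.2 4.0 2.9 Tq [0.858 0.688 0.128] g 28.2
```

>>> {"method": "jog_arm", "body": {"rows": [[[0, 0, 0], [0, 0, 5], 2]]}}

```text
clock: 12.58
position: [454.8, 349.8, 91.9]
ee_rot: [0.926, -0.377, -0.0, -0.001]
contact_force: [-2.6, 3.9, 4.3]
gripper_width: 28.1
```

```bash
python3 loc.py
```

```text
t 12.575 loc 1.0 1.2 91.9 yaw -44.26 j6 -0.138 F 0.5 4.7 4.3 Tq [0.847 0.624 0.178] g 28.1
```

>>> {"method": "jog_arm", "body": {"rows": [[[0, 0, 0], [0, 0, 5], 2]]}}

```text
clock: 12.7
position: [454.9, 349.8, 91.9]
ee_rot: [0.909, -0.417, -0.0, -0.001]
contact_force: [-1.3, 3.8, 4.4]
gripper_width: 28.0
```

```bash
python3 loc.py
```

```text
t 12.7 loc 1.0 1.3 91.9 yaw -49.25 j6 -0.226 F 1.5 3.8 4.4 Tq [0.872 0.687 0.218] g 28.0
```

>>> {"method": "jog_arm", "body": {"rows": [[[0, 0, 0], [0, 0, 5], 2]]}}

```text
clock: 12.82
position: [454.9, 349.8, 91.9]
ee_rot: [0.89, -0.456, -0.0, -0.001]
contact_force: [-3.2, 3.1, 4.3]
gripper_width: 28.4
```

```bash
python3 loc.py; python3 - <<'E'
from h import *
a=save("side","s6.png")[110:270,220:420,::-1]; cv2.imwrite('pics/s6z.png',cv2.resize(a,None,fx=4,fy=3.75,interpolation=cv2.INTER_CUBIC))
E
```

```text
t 12.825 loc 1.1 1.2 91.9 yaw -54.24 j6 -0.313 F -0.5 4.4 4.3 Tq [0.854 0.621 0.29 ] g 28.4
```

View pics/s6z.png

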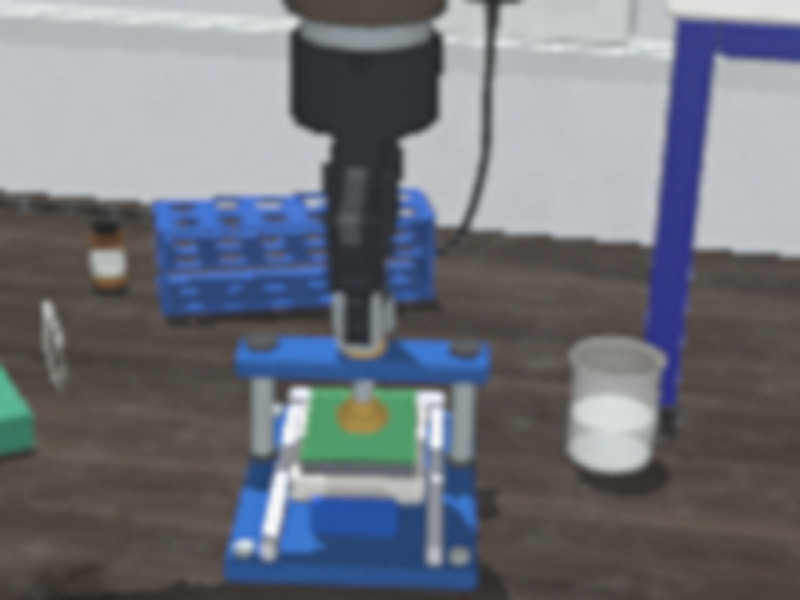

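```bash
python3 - <<'E'
from h import *
def crop(f):
    a=cv2.imread('pics/'+f); return cv2.resize(a[205:230,295:326],None,fx=8,fy=8,interpolation=cv2.INTER_CUBIC)
cv2.imwrite('pics/pads.png',np.hstack([crop(f) for f in("s4.png","s5.png","s6.png")]))
p=np.array([454.87,348.2])
for z in(50,60):print(proj("side",[*p,z]),proj("side",[*p,z+1]))
# brass vs green boundary: weight by redness
for f in("side2.png","s3.png","s4.png","s5.png","s6.png"):
    a=cv2.imread('pics/'+f).astype(float)[206:230,300:322]
    m=np.clip(a[...,2]-a[...,1]-5,0,None)*(a[...,2]-a[...,0]>30)
    rows=m.sum(1); print(f,rows.round().astype(int), (rows*np.arange(206,230)).sum()/rows.sum())
E
```

```text
[310.283179   216.63660214] [310.28817183 216.22831309]
[310.33333403 212.53516904] [310.33837739 212.12274798]
side2.png [  0   0   0   0   0   0   0  51 136 196 226 225 210 200 168  48   0   0
   0   0   0   0   0   0] 217.05205479452056
s3.png [  0   0   0   0   0   0   0  50 135 196 224 224 211 201 170  50   0   0
   0   0   0   0   0   0] 217.06981519507187
s4.png [  0   0   0   0   0   0   0  10  50 140 201 229 220 225 216 134   0   0
   0   0   0   0   0   0] 217.83017543859648
s5.png [  0   0   0   0   0   0   0   0   0   0  40 143 211 228 232 233 219 127
   0   0   0   0   0   0] 219.8695045359386
s6.png [  0   0   0   0   0   0   0   0   0   0   1  88 175 226 230 229 226 197
  81   0   0   0   0   0] 220.5175498967653
```

View pics/pads.png

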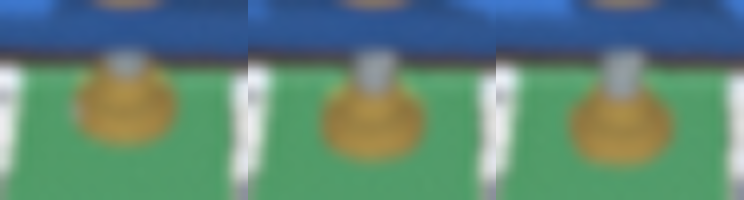

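Pad tracking puts the landing at about yaw −23°, and the torque fit puts it at about −12°. We are therefore 0.53–0.73 rad past it. A further 8° reaches the middle of the firm range.

>>> {"method": "jog_arm", "body": {"rows": [[[0, 0, 0], [0, 0, 4], 2], [[0, 0, 0], [0, 0, 4], 2]]}}

```text
clock: 13.12
position: [455.0, 349.9, 91.9]
ee_rot: [0.856, -0.516, -0.0, -0.001]
contact_force: [-2.6, 4.0, 3.0]
gripper_width: 28.1
```

```bash
python3 loc.py
```

```text
t 13.125 loc 1.2 1.2 91.9 yaw -62.18 j6 -0.451 F 0.6 4.7 3.0 Tq [1.08  0.7   0.204] g 28.1
```

>>> {"method": "jog_arm", "body": {"rows": [[[0, 0, 0], [0, 0, 0], 2]]}}

```text
clock: 13.25
position: [455.0, 349.9, 91.9]
ee_rot: [0.857, -0.516, -0.0, -0.001]
contact_force: [-2.1, 4.3, 3.8]
gripper_width: 27.7
```

```bash
python3 loc.py;python3 - <<'E'
from h import *
f="s7.png"; save("side",f)
a=cv2.imread('pics/'+f).astype(float)[206:230,300:322]
m=np.clip(a[...,2]-a[...,1]-5,0,None)*(a[...,2]-a[...,0]>30)
rows=m.sum(1); print((rows*np.arange(206,230)).sum()/rows.sum())
E
python3 loc.py
```

```text
t 13.25 loc 1.2 1.2 91.9 yaw -62.1 j6 -0.45 F 1.1 4.7 3.8 Tq [1.289 0.892 0.157] g 27.7
220.5470914127424
t 13.3 loc 1.2 1.2 91.9 yaw -62.09 j6 -0.45 F 0.7 5.5 4.5 Tq [1.288 0.888 0.216] g 28.4
```

Pad has stopped sinking and standstill torque is about 0.2 N m, so it is seated. Release, rise and check the knob line.

>>> {"method": "jog_arm", "body": {"rows": [[[0, 0, 0], [0, 0, 0], 8.5], [[0, 0, 0], [0, 0, 0], 8.5], [[0, 0, 0], [0, 0, 0], 8.5], [[0, 0, 0], [0, 0, 0], 8.5], [[0, 0, -3], [0, 0, 0], 8.5], [[0, 0, -5], [0, 0, 0], 8.5], [[0, 0, -5], [0, 0, 0], 8.5], [[0, 0, -2], [0, 0, 0], 8.5]]}}

```text
clock: 14.3
position: [455.9, 349.1, 245.1]
ee_rot: [0.856, -0.518, 0.001, -0.003]
contact_force: [0.1, 0.3, -0.4]
gripper_width: 85.0
```

```bash
python3 loc.py
```

```text
t 14.3 loc 1.4 -0.0 245.1 yaw -62.36 j6 -0.454 F 0.2 0.1 -0.4 Tq [ 0.016 -0.004 -0.002] g 85.0
```

>>> {"method": "jog_arm", "body": {"rows": [[[-3, 1, 0], [0, 0, 0], 8.5], [[-4.5, 1.4, 0], [0, 0, 0], 8.5], [[-4.5, 1.4, 0], [0, 0, 0], 8.5], [[-4.5, 1.4, 0], [0, 0, 0], 8.5], [[-4.5, 1.4, 0], [0, 0, 0], 8.5], [[-4.5, 1.4, 0], [0, 0, 0], 8.5], [[0, 0, 0], [0, 0, 0], 8.5]]}}

```text
clock: 15.18
position: [263.8, 538.9, 240.7]
ee_rot: [0.857, -0.516, -0.0, 0.0]
contact_force: [0.3, 0.1, -0.6]
gripper_width: 85.0
```

```bash
python3 loc.py; python3 - <<'E'
from h import *
for n,r in(("top",140),("side",150)):
    a=save(n,n+"9.png")[r:r+160,220:420,::-1]; cv2.imwrite('pics/%s9z.png'%n,cv2.resize(a,None,fx=4,fy=3.75,interpolation=cv2.INTER_CUBIC))
E
```

```text
t 15.175 loc -25.8 268.7 240.7 yaw -62.15 j6 -0.899 F 0.3 -0.1 -0.6 Tq [-0.109 -0.026  0.04 ] g 85.0
```

View pics/top9z.png

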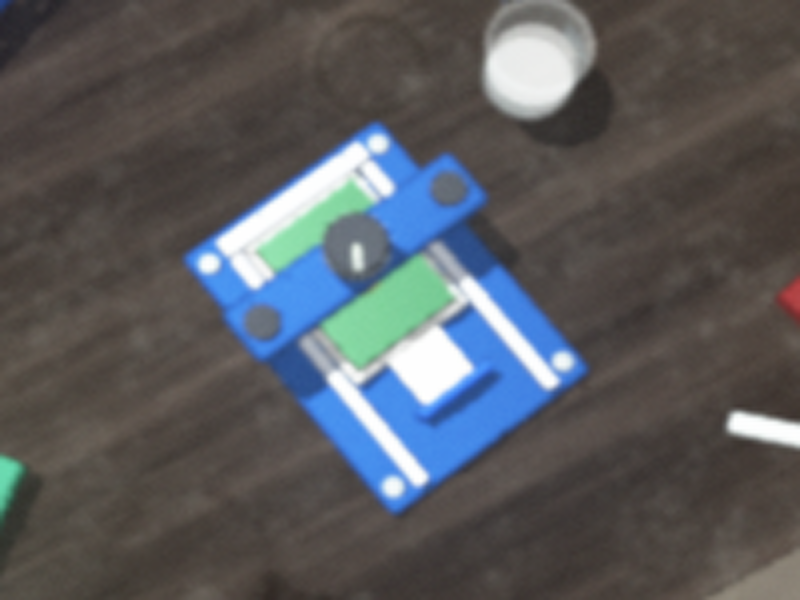

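View pics/side9z.png

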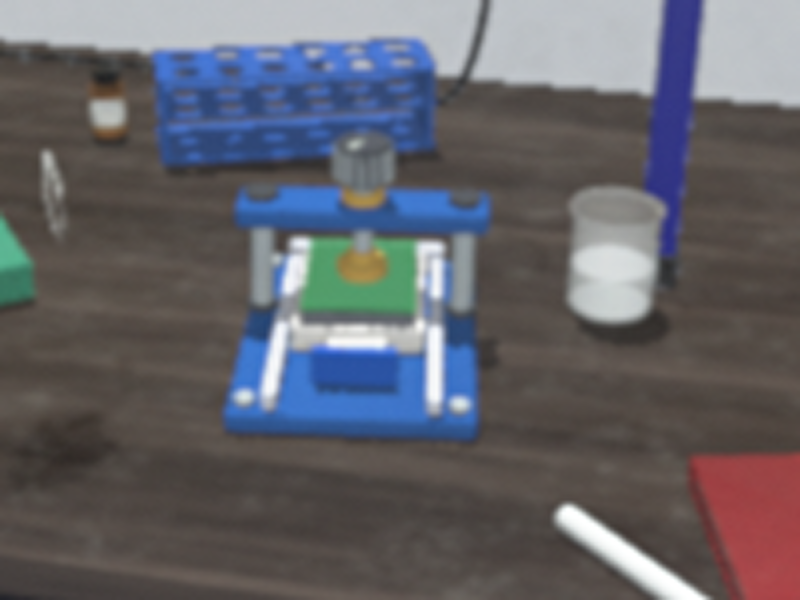

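The top view shows the knob line half a turn on from where it began, now pointing down at (357,257), so there was no slip. The tray is against the white stop. A last check on the tray edge, then hand in.

```bash
python3 - <<'E'
from h import *
p=np.array([454.87,348.2]);th=.69056;c,s=np.cos(th),np.sin(th)
for a,z in [((360,383),26),((470,302),26),((418,417),34),((494,368),34),((218,245),30),((360,142),30)]:
    d=onz("top",(a[0]/4+220,a[1]/3.75+140),z)[:2]-p; print((d@[c,s]).round(1),(d@[-s,c]).round(1))
a=cv2.imread('pics/top9.png')[170:215,262:322]; cv2.imwrite('pics/st.png',cv2.resize(a,None,fx=12,fy=12,interpolation=cv2.INTER_CUBIC))
E
```

```text
-46.0 34.4
-46.5 -33.9
-77.5 24.0
-80.8 -20.3
53.1 44.1
53.2 -44.5
```

View pics/st.png

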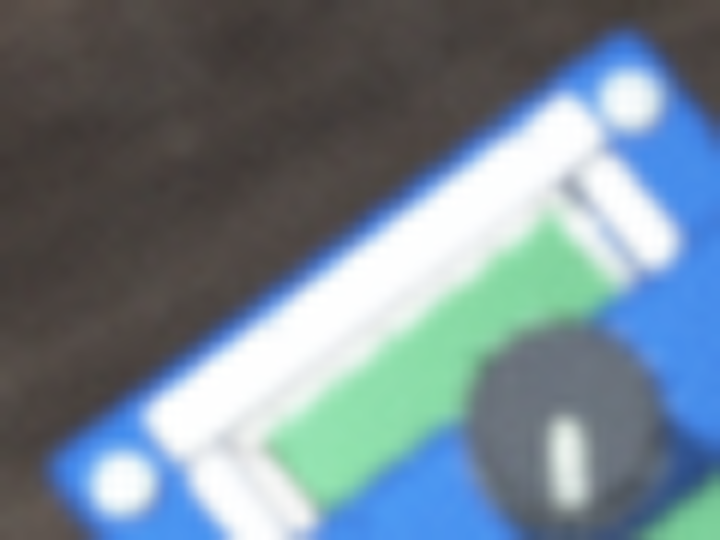

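The close-up shows the tray edge touching the stop, with no blue gap between them.

```bash
python3 -c "
from bench import arm
print(arm.job_done())"
```

```text
the job is handed in; nothing more can be done
None
```

I pushed the cassette fully home, tightened the thumbscrew until its pad seated firmly, then let go and moved clear. I handed the job in at about 15 s of the 67 s allowed.

- **Cassette:** I pushed it about 32 mm with the shut fingers. It stopped where home was predicted and pushed back with about 11 N. In the last top picture the tray's front edge measured −46 mm (−45 mm when home), and there was no visible gap at the back stop. The push plate measured −77 to −81 mm (−80 mm when home), within picture and calibration error.
- **Screw:** I turned it about 172° clockwise in one grip. The white line turned about the same amount, so there was no visible slip.
- **Tightness:** The two estimates of where the pad landed differed. Torque readings put it about 0.87 rad before the final position, and tracking the pad in the pictures put it about 0.67 rad before. Both are inside the firm range of 0.5 to 1 rad.
- **Torque readings:** Torque rose from about 0.03 N m to between 0.2 and 0.29 N m while turning, and read 0.16 to 0.22 N m at standstill. The readings are noisy by about ±0.05 N m. The pad had also stopped sinking.
- **Clear of the press:** The beaker looked unmoved in the last pictures. The gripper is open and away from the press, with contact force near zero.

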